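Draw the loaded ware board out to its carrying line and hold it

TASK

Get the ware board with the clay box ready to be carried away: first swing the red stop lever on the drying rack up until it stands straight up, then draw the board out (it has a wooden batten to grip) until the blue line across it lies over the rack's front edge. At that point the board would tip off the rack by itself, so the job finishes while you are still holding it there, still and level, with the clay box standing in its place on the board and the lever still upright. The clay is soft: do not touch it, and leave the other things on the table where they are.

Things in the scene. Friction and masses are not known exactly. Their poses are not given: they have to be found in the camera images.
- rack: Steel drying rack, 240 mm wide, 380 mm deep, a second board of tiles on its low tier. Origin on the table under the middle of its front edge; +x into the rack (about the robot's left); boards are drawn out along -x; -y is the side away from the robot. The runners (120 mm high) end at x = 0: the edge the board tips over. Side flanges, 136 mm high, guide it with 4 mm play each side.
- stop_lever (a joint): Angle (rad) of the red stop lever at the rack's front corner farther from the robot. 0: level, lying across the front of the board and blocking it; grows as the tip swings up; 1.571: straight up; range -0.6 to 2.7, no detents. It starts somewhere near level. Friction makes it stay where it is left; moving it at the grip takes about 2 to 3 N.
- lever_pivot (a point): Pivot of the stop lever, on an ear at the rack's front corner, at (-50, -133, 126) mm in the rack's frame. The axis runs along the rack's x. The lever is a flat red bar 8 mm thick (along x) and 18 mm high, reaching 100 mm from the pivot to the axis of its grip.
- lever_grip (a point): Middle of the lever's black round grip: 20 mm diameter, 46 mm long, its axis along the rack's x, so it sticks out from the bar's tip outward, along the rack's -x; this point is 34 mm in front of the bar's mid-plane and 100 mm from the pivot axis. Free air all round it, so it can be pinched from above across the rack's y, and it may turn between the fingers as the lever swings.
- batten (a point): Centre of the wooden grip batten on the ware board: 20 mm thick along the slide direction, 150 mm long across the board, standing 34 mm above the board's top face; centre 17 mm above that face, 40 mm behind the board's front edge. At the start this is 149 mm above the table and lies 0 to 20 mm inside the rack's front edge.
- blue_line (a point): Middle of the blue line painted across the whole top face of the ware board, 12 mm wide, 220 mm behind the board's front edge (180 mm behind the batten's centre).
- ware_board: Loose plywood ware board, 360 mm long, 200 mm wide, 12 mm thick, about 0.5 kg, lying on the rack's runners with its front edge 20 to 40 mm out. Origin under its middle; -x is its front (outer) end, z up. Held by nothing but its weight: with the blue line at the rack's edge it tips outward if let go.
- clay_box_center (a point): Centre of the soft leather-hard grey clay box, a 70 mm cube of about 0.4 kg standing loose on the ware board some 160 to 190 mm behind the board's front edge, centre 35 mm above the board's top.
- clay_box: The same clay box; origin at the middle of its underside. Not to be touched.
- vase: Bystander: pale bisque vase, 80 mm wide, 170 mm tall, beside the rack on the lever's side. Origin under its middle.
- spray_bottle: Bystander: white spray bottle with blue trigger, 88 mm wide, 245 mm tall. Origin under its middle.
- sponge: Bystander: yellow sponge 110 x 75 x 38 mm. Origin under its middle.
- rolling_pin: Bystander: wooden rolling pin lying on the table, 440 mm long, 56 mm diameter. Origin under its middle, x along it.
- trim_knife: Bystander: trimming knife lying on the table, 170 mm long, 15 mm high. Origin under its middle.
- clay_tile: Bystander: grey clay tile 90 x 90 x 9 mm on the table. Origin under its middle.

How it is judged:
By the outcome, as a careful person would: the job done as asked, in the order asked, and still so for the second after the job is handed in, while the arm keeps its last pose, push and grip.
It also fails if it takes over 54 s, if anything falls off the work surface, if the arm or the gripper's body presses on something with over 40 N, if the wrist force passes 120 N, or if a joint passes its speed limit or range.

ROBOT

A 6-joint arm with a two-finger parallel gripper is mounted at the origin on the work surface. World frame = base frame: x ahead of the robot, y to its left, z up, the work surface at z = 0. Lengths are in m, angles in rad, forces in N, time in s.
With the tool pointing down it reaches from about 0.25 to 0.775 m from the base axis. Payload 4 kg.
Tool frame: the origin (TCP) lies on the centre line of the jaws, within the pads' length; the fingertips stand 17 mm ahead of it and the grasp point (between the pads) lies 2 mm behind it; z points along the fingers, y is the line along which they close (so a half turn about z gives the same grasp; the last joint's range is limited). The gripper opens to 94 mm and grips with 3 to 60 N. Pads are 16 mm wide; open, the fingers measure 119 mm over their backs; the gripper's body (75 mm by 177 mm) begins 78 mm behind the grasp point.
Start: joints at [-1.356, 0.087, 1.371, -0, 1.684, -0.103], TCP at [0.172, -0.522, 0.223] pointing down, gripper open.
Joint ranges: [-3.1, 3.1], [-0.76, 2.03], [0.27, 2.55], [-1.08, 4.22], [0.17, 2.65], [-2.57, 2.57]. Speed limits (rad/s): [2.79, 2.79, 3.14, 3.14, 3.14, 3.14].

INTERFACE

Orientations are given as a unit quaternion [w, x, y, z].
In Python, from cell import observe, capture, hand_in, boxes_of, spot_point gives the robot as it stands.
- The arm moves only by the tool play_rows, never from a script. Its argument "steps" is a list of rows, each a list of 7 numbers: the shift along the tool's x, y, z in units of 0.08 m (1.0 is 0.08 m), then the turn, a rotation vector about the tool's x, y, z in units of 90 degrees (1.0 is 90 degrees), then the closure, from 0 (fully open) to 1 (shut). A call has 1 to 12 rows; each row is the pose to reach, as a shift and turn from the pose commanded when the call began, along the tool's axes at that moment; what a row does not reach only later rows make up. A row lasts 1/10 s, in which the tool goes at most 50 mm and 8.59 degrees, less where a joint would pass 70% of its speed; a pose out of reach is approached as far as the arm can. A call with a number of a shift or a turn outside -1 to 1 is refused whole. A call with a gripper value outside its range is refused whole. The fingers move at their own pace and stop on an object; "force" is the grip in N (left out, the last holds). Time passes only in rows, so rows that repeat a pose let the fingers close. It gives the time, the measured TCP pose, the force, the opening and the grip force at its end, in the units of the state.
- observe(): the state, without advancing time (a new reading comes with each control period).
- capture(name): name is "scene" or "top"; returns a dict with "color" (384x512x3 uint8, red, green, blue), "fx", "fy", "cx", "cy" (pixels), "cam_to_world" (4x4, takes a point from camera to world coordinates). Camera axes: x right, y up, looking along -z (the intrinsics and any distortion apply to the point x, -y, -z); pixel columns grow to the right and rows downward; lengths in m; the calibration is good to about 2 mm. A picture is of the moment at which its call begins. There is no depth.
- hand_in(): hands the job in; it is judged then, once.
Trained networks look in a picture, given as the dict that the camera call returned (one of the last four; its "shot" number tells which), for a name from the list of things; names that differ only in an ending like _2 or _b are one class to them, and where a whole thing is asked for, a point or a joint stands for the part that bears it (a point fixed in the world has none). Each returns a list of dicts, best first, with "score" (0 to 1); they miss things now and then, are a little off and sometimes report something else, mostly with a low value. They report only what shows in the picture. A call takes as long as a camera call.
- boxes_of(picture, query): "xy" ([column, row] in pixels, amid what is visible of it).
- spot_point(picture, query): "xy" ([column, row] in pixels: a listed point, or the origin of a listed thing).
The state is a dict: "clock": time; "qpos": joint angles; "qvel": joint speeds; "joint_efforts": joint torques, N m; "tool_pos": TCP position; "orientation": TCP orientation; "contact_force": force on the tool from outside, world axes, zero at the start; "torque": the same for the moment, N m; "gripper_width": finger opening in m; "grasp_force": force on a finger pad.
Only numpy, scipy, OpenCV 4.12 (cv2) and the standard library are available. Lean on these libraries where they do the work, as an engineer would, in place of code of your own. Each camera call takes 0.05 s, during which the arm holds its last target. There are 200 camera calls.

## Working session

There is one attempt and no reset: what is moved stays moved. The work goes in short steps, Python scripts to look and compute and a tool call to move; the robot and the scene stay as the last step left them, time stands still between calls to the robot, and variables do not carry over. Pictures are saved under pics/ and viewed, at most 10 in all, crops included, and the job is handed in when it is done.

Besides the shell and the picture viewer there is one more tool, called after ">>>" as a command line: name --pt "numbers of a row" for each row, then --argument value for the rest. play_rows: Moves the arm, as the interface text tells. Shifts and turns lie within -1 to 1; 1 stands for 0.08 m of shift or 90 degrees of turn. Its arguments: {"type":"object","properties":{"steps":{"type":"array","items":{"type":"array","items":{"type":"number"}}},"force":{"type":"number"}},"required":["steps"]}

```bash
mkdir -p pics
cat > h.py <<'E'
import numpy as np, cv2
from cell import *
def ray(p,xy):
    M=np.array(p["cam_to_world"]);d=np.array([(xy[0]-p["cx"])/p["fx"],-(xy[1]-p["cy"])/p["fy"],-1.])
    return M[:3,3],M[:3,:3]@d
def atz(p,xy,z):
    o,d=ray(p,xy);return o+d*(z-o[2])/d[2]
def proj(p,X):
    M=np.array(p["cam_to_world"]);c=M[:3,:3].T@(np.array(X)-M[:3,3])
    return np.array([p["cx"]+p["fx"]*c[0]/-c[2],p["cy"]+p["fy"]*c[1]/c[2]])
def tri(a,xa,b,xb):
    o1,d1=ray(a,xa);o2,d2=ray(b,xb)
    t=np.linalg.lstsq(np.c_[d1,-d2],o2-o1,rcond=None)[0]
    p,q=o1+d1*t[0],o2+d2*t[1];return (p+q)/2,np.linalg.norm(p-q)
def save(p,n):cv2.imwrite(f"pics/{n}.png",p["color"][:,:,::-1])
E
python3 - <<'E'
from h import *
np.set_printoptions(precision=4,suppress=True)
s=observe();print({k:s[k] for k in("clock","tool_pos","orientation","contact_force","gripper_width")})
a=capture("scene");b=capture("top");save(a,"s1");save(b,"t1")
print([k for k in a], a["cam_to_world"],b["cam_to_world"])
for q in "lever_pivot lever_grip batten blue_line clay_box_center rack ware_board vase spray_bottle".split():
    r=[spot_point(p,q)[:2] for p in(a,b)]
    for x in r: print(q,[(np.round(i["xy"],1),round(i["score"],2)) for i in x])
    if r[0] and r[1]: print("   ",*tri(a,r[0][0]["xy"],b,r[1][0]["xy"]))
E
```

```text
{'clock': 0.0, 'tool_pos': array([ 0.1717, -0.522 ,  0.2213]), 'orientation': array([-0.0011,  0.9874,  0.1582, -0.0001]), 'contact_force': array([-0.475 , -0.065 ,  0.7037]), 'gripper_width': 0.09416697270569616}
['color', 'fx', 'fy', 'cx', 'cy', 'cam_to_world', 'shot'] [[-0.7044 -0.5697  0.4234  1.0168]
 [ 0.7098 -0.5677  0.417   0.3616]
 [ 0.0028  0.5943  0.8043  1.018 ]
 [ 0.      0.      0.      1.    ]] [[ 0.0496  0.9764 -0.2101  0.3458]
 [-0.9988  0.0484 -0.0107 -0.1061]
 [-0.0003  0.2103  0.9776  1.1588]
 [ 0.      0.      0.      1.    ]]
lever_pivot [(array([219.2, 204.6]), 0.62)]
lever_pivot [(array([285.7, 150. ]), 0.92)]
    [ 0.6534 -0.1315  0.1715] 0.017408938478087214
lever_grip [(array([231.2, 188.2]), 0.74), (array([157.3, 163.6]), 0.56)]
lever_grip [(array([300.1, 196.6]), 0.97)]
    [ 0.5664 -0.1753  0.1157] 0.005177742474078495
batten [(array([260., 192.]), 0.64)]
batten [(array([285.5, 148.5]), 0.6)]
    [ 0.6105 -0.0905  0.2455] 0.10433670580341273
blue_line [(array([314.7, 237.2]), 0.94)]
blue_line [(array([181.8, 209.3]), 0.66), (array([384.4, 306.3]), 0.16)]
    [0.5251 0.0881 0.1175] 0.0004114301982231271
clay_box_center [(array([305.2, 208.4]), 0.59)]
clay_box_center [(array([202.1, 216.7]), 0.93)]
    [0.5035 0.0334 0.1656] 0.0017384525957913175
rack [(array([257. , 223.6]), 0.77)]
rack []
ware_board [(array([304.7, 227.9]), 0.7)]
ware_board [(array([192.7, 208.9]), 0.9), (array([384.4, 303.2]), 0.32)]
    [0.5268 0.0591 0.1297] 0.005689366338596743
vase [(array([234.9, 290.9]), 0.93), (array([306. , 228.1]), 0.37)]
vase [(array([224.5, 141.1]), 0.69)]
    [0.7304 0.0128 0.002 ] 0.004862948250001664
spray_bottle [(array([181.9, 236.6]), 0.69), (array([157. , 162.8]), 0.67)]
spray_bottle [(array([416. , 197.2]), 0.88)]
    [ 0.6451 -0.5106 -0.3638] 0.17313673819750078
```

View pics/s1.png

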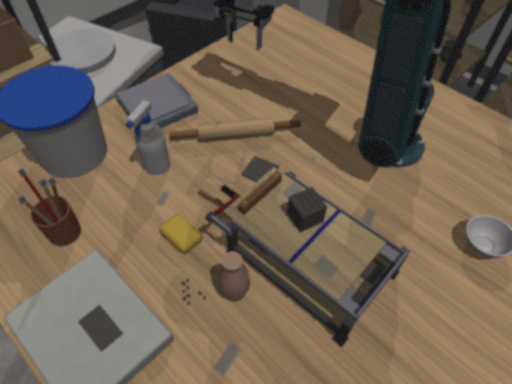

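View pics/t1.png

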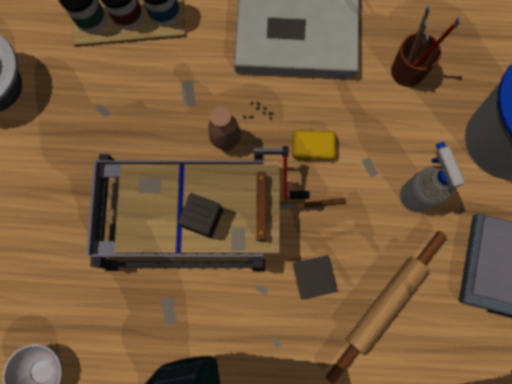

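The top view shows the rack lying along world y, the lever (287,150→195) with its black grip at (300,195), and the batten at (262,173→241). The knife handle is near the grip at (325,203). I'll zoom in for precise edges.

Run:
```python
from h import *
b=capture("top");a=capture("scene")
c=b["color"][135:285,85:355,::-1];c=cv2.resize(c,None,fx=2.9,fy=2.9,interpolation=cv2.INTER_CUBIC)
cv2.imwrite("pics/t2.png",np.clip(c*1.5,0,255).astype(np.uint8))
c=a["color"][150:350,190:420,::-1];c=cv2.resize(c,None,fx=3,fy=3,interpolation=cv2.INTER_CUBIC)
cv2.imwrite("pics/s2.png",np.clip(c*1.5,0,255).astype(np.uint8))
# colour masks
for p,n in((b,"top"),(a,"scene")):
    h=cv2.cvtColor(p["color"],cv2.COLOR_RGB2HSV)
    m=cv2.inRange(h,(112,150,40),(125,255,255)) ; k,l,st,_=cv2.connectedComponentsWithStats(m)
    for i in np.argsort(-st[1:,4])[:4]+1:
        ys,xs=np.where(l==i); print(n,"blue",st[i],cv2.minAreaRect(np.c_[xs,ys].astype(np.float32)))
```

```text
top blue [179 164   4  53 144] ((180.45838928222656, 189.99826049804688), (2.8308768272399902, 52.079811096191406), 2.385944128036499)
top blue [498  66  14  69 105] ((504.5, 100.0), (68.0, 13.0), 90.0)
top blue [177 225   4  27  81] ((178.5, 238.0), (26.0, 3.0), 90.0)
top blue [438 171   9  13  42] ((441.77587890625, 177.68963623046875), (12.998673439025879, 6.127945899963379), 68.19859313964844)
scene blue [291 212  47  49  95] ((313.9584045410156, 235.9605712890625), (1.642945408821106, 66.48198699951172), 43.45184326171875)
scene blue [128 122   4   4   6] ((129.25, 123.25000762939453), (2.1213202476501465, 2.8284268379211426), 45.0)
scene blue [25 72  4  2  5] ((26.60000228881836, 72.70000457763672), (0.8944271206855774, 3.130495071411133), 63.43495178222656)
scene blue [10 79  4  3  5] ((11.7307710647583, 80.34615325927734), (0.8320503830909729, 3.605551242828369), 56.3099365234375)
```

View pics/t2.png

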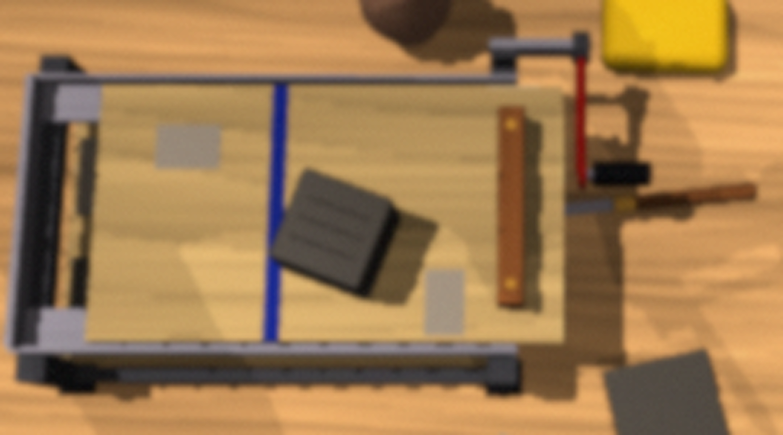

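View pics/s2.png

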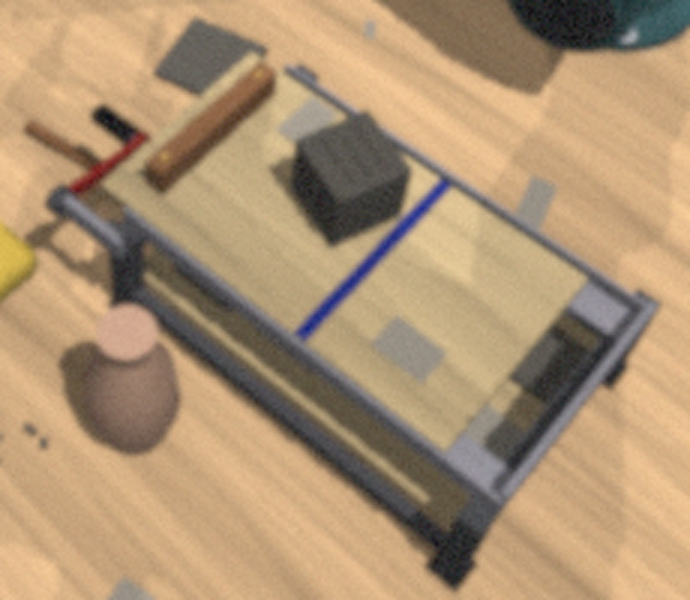

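The crop shows: flanges at rows 80 and 346 ending at col ~517, the board's front edge at col 563, the blue line from (281,84) to (271,341), the batten at col 511, the lever bar from (580,45) to (583,185) and the grip at (621,173). I'll fit a rack model to these points.

Run:
```python
from h import *
from scipy.optimize import least_squares
np.set_printoptions(precision=4,suppress=True)
b=capture("top");a=capture("scene")
T=lambda u,v:np.array([u/2.9+85-.33,v/2.9+135-.33]);S=lambda u,v:np.array([u/3+190-.33,v/3+150-.33])
def model(q):
    X,Y,w,s,dy,th,bw=q
    c,n=np.cos(w),np.sin(w)
    R=lambda x,y,z:np.array([X+c*x-n*y,Y+n*x+c*y,z])
    def B(x,y,z): # board frame from front edge
        cb,nb=np.cos(bw),np.sin(bw); return R(s+cb*x-nb*y,dy+nb*x+cb*y,z)
    L=lambda d,x,r=0:R(-.05+x,-.133+d*np.cos(th)-r*np.sin(th),.126+d*np.sin(th)+r*np.cos(th))
    return R,[(b,T(563,90),B(0,-.1,.132)),(b,T(563,342),B(0,.1,.132)),
     (b,T(281,85),B(.22,-.1,.132)),(b,T(271,340),B(.22,.1,.132)),
     (b,T(511,107),B(.04,-.075,.166)),(b,T(510,304),B(.04,.075,.166)),
     (a,S(265,73),B(.04,.075,.166)),(a,S(159,172),B(.04,-.075,.166)),
     (a,S(449,184),B(.22,.1,.132)),(a,S(303,334),B(.22,-.1,.132)),
     (b,T(516,79),R(0,-.106,.136)),(b,T(519,346),R(0,.106,.136)),
     (b,T(621,172),L(.1,-.034,.005)),(a,S(118,122),L(.1,-.034,.005)),
     (b,T(580,46),L(0,0,.005)),(a,S(64,196),L(0,0,.005))],L,B
f=lambda q:np.concatenate([proj(p,x)-u for p,u,x in model(q)[1]])
r=least_squares(f,[.52,-.09,1.57,-.03,0,.1,0],loss="soft_l1")
print(r.x,np.sqrt(np.mean(r.fun**2)));print(f(r.x).reshape(-1,2))
R,_,L,B=model(r.x)
print("grip",L(.1,-.034),"pivot",L(0,0),"gripaxis circle centre",L(0,-.034),"front",R(0,0,.12),"batten",B(.04,0,.149),"blue",B(.22,0,.132))
np.save("fit.npy",r.x)
for p in(b,a):
  for q in("lever_grip","batten","clay_box_center","trim_knife"): print(q,[(np.round(i["xy"],1),i["score"]) for i in spot_point(p,q)[:2]])
```

```text
[ 0.5353 -0.0943  1.6277 -0.0351  0.0003 -0.1969 -0.01  ] 0.904035611129071
[[-0.3618 -1.4177]
 [-0.0015  0.2554]
 [-0.1449  0.065 ]
 [-0.3269  0.6782]
 [-0.2195 -0.5271]
 [-0.1611  0.0496]
 [ 1.9514 -2.7499]
 [-1.4784 -1.5247]
 [-0.1542 -0.6367]
 [-0.7519  1.0405]
 [-0.1191 -0.7006]
 [-0.495   1.4518]
 [ 0.7457  0.3966]
 [-0.9539  0.0041]
 [-0.3668  0.1738]
 [-0.2711  0.5686]]
grip [ 0.575  -0.1762  0.1064] pivot [ 0.671  -0.1367  0.126 ] gripaxis circle centre [ 0.6729 -0.1706  0.126 ] front [ 0.5353 -0.0943  0.12  ] batten [ 0.5351 -0.0895  0.149 ] blue [0.5267 0.0903 0.132 ]
lever_grip [(array([299.5, 193. ]), 0.89)]
batten [(array([261.3, 204.8]), 0.85)]
clay_box_center [(array([301.6, 196.5]), 0.71), (array([202.6, 216.3]), 0.62)]
trim_knife [(array([311.6, 203.6]), 0.57), (array([197. , 208.5]), 0.15)]
lever_grip [(array([231.9, 187.3]), 0.87)]
batten [(array([259.7, 195.4]), 0.96)]
clay_box_center [(array([304.4, 208.8]), 0.94)]
trim_knife [(array([217.5, 200.8]), 0.51)]
```

```bash
cat >> h.py <<'E'
import json,os
from scipy.spatial.transform import Rotation as Ro
def tool_R(yaw_y): # tool down, tool y at world angle yaw_y (deg)
    t=np.radians(yaw_y);y=np.array([np.cos(t),np.sin(t),0]);z=np.array([0,0,-1.]);return np.c_[np.cross(y,z),y,z]
def plan(pos,R,targets,nmax=1.0):
    """targets: list of (pos,R). prints call-relative rows: one per target"""
    for p,Q in targets:
        sh=R.T@(np.array(p)-pos)/.08; tu=(Ro.from_matrix(R.T@Q)).as_rotvec()/(np.pi/2)
        print(np.round(np.r_[sh,tu],3).tolist())
E
python3 - <<'E'
from h import *
X,Y,w,s,dy,th,bw=np.load("fit.npy")
s_=observe();q=s_["orientation"];R0=Ro.from_quat(np.r_[q[1:],q[0]]).as_matrix()
R1=tool_R(np.degrees(w)-90)
g=np.array([.575,-.1762,.20]);p0=np.array([.172,-.522,.223])
R0=tool_R(np.degrees(np.arctan2(R0[1,1],R0[0,1])))
p1=p0+.15*(g-p0)+[0,0,.002];plan(p0,R0,[(p1,R1)]);print(R0,R1)
plan(p1,R1,[(p1+(g-p1)*k/5,R1) for k in range(1,6)])
E
```

```text
[0.92, -0.38, 0.018, 0.0, 0.0, -0.834]
[[ 0.94992699  0.31247193  0.        ]
 [ 0.31247193 -0.94992699  0.        ]
 [ 0.          0.         -1.        ]] [[-0.05685431  0.99838249  0.        ]
 [ 0.99838249  0.05685431  0.        ]
 [ 0.          0.         -1.        ]]
[0.685, 0.897, 0.054, 0.0, 0.0, 0.0]
[1.37, 1.794, 0.108, 0.0, 0.0, 0.0]
[2.055, 2.69, 0.162, 0.0, 0.0, 0.0]
[2.74, 3.587, 0.215, 0.0, 0.0, 0.0]
[3.425, 4.484, 0.269, 0.0, 0.0, 0.0]
```

>>> play_rows --pt "0.92 -0.38 0.018 0 0 -0.834 0.3" --pt "0.92 -0.38 0.018 0 0 -0.834 0.3" --pt "0.92 -0.38 0.018 0 0 -0.834 0.3" --pt "0.92 -0.38 0.018 0 0 -0.834 0.3" --pt "0.92 -0.38 0.018 0 0 -0.834 0.3" --pt "0.92 -0.38 0.018 0 0 -0.834 0.3" --pt "0.92 -0.38 0.018 0 0 -0.834 0.3" --pt "0.92 -0.38 0.018 0 0 -0.834 0.3" --pt "0.92 -0.38 0.018 0 0 -0.834 0.3" --pt "0.92 -0.38 0.018 0 0 -0.834 0.3"

```text
clock: 2.6
tool_pos: [0.2322, -0.4706, 0.2211]
orientation: [0.0, 0.687, 0.727, -0.0]
contact_force: [-0.8, -0.1, -0.4]
gripper_width: 0.0659
grasp_force: 0.0
```

>>> play_rows --pt "0.685 0.897 0.054 0 0 0 0.3" --pt "0.685 0.897 0.054 0 0 0 0.3" --pt "0.685 0.897 0.054 0 0 0 0.3"

```text
clock: 2.9
tool_pos: [0.3035, -0.4091, 0.2167]
orientation: [0.0, 0.686, 0.728, 0.001]
contact_force: [-0.7, -0.8, -0.4]
gripper_width: 0.0661
grasp_force: 0.0
```

>>> play_rows --pt "0.685 0.897 0.054 0 0 0 0.3" --pt "0.685 0.897 0.054 0 0 0 0.3" --pt "0.685 0.897 0.054 0 0 0 0.3"

```text
clock: 3.2
tool_pos: [0.3716, -0.3506, 0.2122]
orientation: [-0.0, 0.685, 0.728, 0.001]
contact_force: [0.5, -0.2, 0.6]
gripper_width: 0.0657
grasp_force: 0.0
```

>>> play_rows --pt "0.685 0.897 0.054 0 0 0 0.3" --pt "0.685 0.897 0.054 0 0 0 0.3" --pt "0.685 0.897 0.054 0 0 0 0.3"

```text
clock: 3.5
tool_pos: [0.4397, -0.2924, 0.2077]
orientation: [-0.0, 0.686, 0.728, 0.001]
contact_force: [-0.1, -0.8, -0.1]
gripper_width: 0.066
grasp_force: 0.0
```

>>> play_rows --pt "0.685 0.897 0.054 0 0 0 0.3" --pt "0.685 0.897 0.054 0 0 0 0.3" --pt "0.685 0.897 0.054 0 0 0 0.3"

```text
clock: 3.8
tool_pos: [0.508, -0.2341, 0.2031]
orientation: [-0.0, 0.686, 0.728, 0.0]
contact_force: [0.5, -0.1, -0.8]
gripper_width: 0.0654
grasp_force: 0.0
```

>>> play_rows --pt "0.685 0.897 0.054 0 0 0 0.3" --pt "0.685 0.897 0.054 0 0 0 0.3" --pt "0.685 0.897 0.054 0 0 0 0.3" --pt "0.685 0.897 0.054 0 0 0 0.3"

```text
clock: 4.2
tool_pos: [0.5742, -0.1781, 0.1991]
orientation: [-0.0, 0.687, 0.727, -0.001]
contact_force: [-0.3, -0.6, 0.6]
gripper_width: 0.0656
grasp_force: 0.0
```

Run:
```python
from h import *
s=observe();print(s["clock"],s["tool_pos"],s["orientation"])
b=capture("top");a=capture("scene")
c=lambda p,x,y:cv2.resize(p["color"][y:y+110,x:x+130,::-1],None,fx=3,fy=3,interpolation=cv2.INTER_CUBIC)
cv2.imwrite("pics/v3.png",np.clip(np.hstack([c(b,240,130),c(a,170,130)])*1.4,0,255).astype(np.uint8))
```

```text
4.2 [ 0.5741752  -0.17811991  0.19908713] [-1.36264431e-04  6.87009972e-01  7.26647250e-01 -1.02621938e-03]
```

View pics/v3.png

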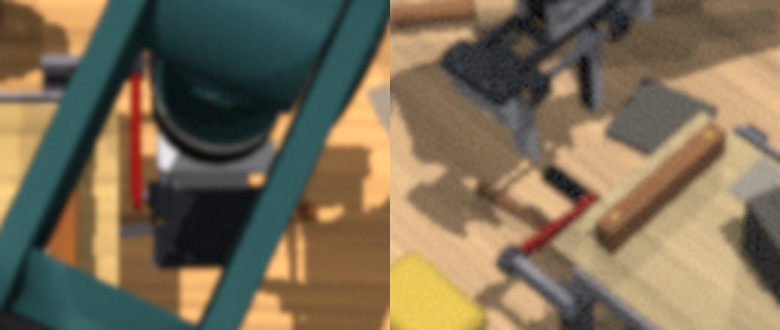

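>>> play_rows --force 12 --pt "0 0 0.4 0 0 0 0.3" --pt "0 0 0.8 0 0 0 0.3" --pt "0 0 0.8 0 0 0 0.3"

```text
clock: 4.6
tool_pos: [0.5708, -0.1771, 0.1304]
orientation: [-0.005, 0.688, 0.726, -0.002]
contact_force: [-0.9, -0.3, -0.9]
gripper_width: 0.0661
grasp_force: 0.0
```

>>> play_rows --force 12 --pt "0 0 0.38 0 0 0 0.3" --pt "0 0 0.38 0 0 0 0.3" --pt "0 0 0.38 0 0 0 0.9" --pt "0 0 0.38 0 0 0 0.9" --pt "0 0 0.38 0 0 0 0.9" --pt "0 0 0.38 0 0 0 0.9" --pt "0 0 0.38 0 0 0 0.9" --pt "0 0 0.38 0 0 0 0.9"

```text
clock: 5.4
tool_pos: [0.575, -0.1766, 0.1053]
orientation: [0.0, 0.687, 0.727, 0.0]
contact_force: [-0.0, -0.5, 0.3]
gripper_width: 0.0214
grasp_force: 0.0
```

>>> play_rows --force 15 --pt "0 0 0 0 0 0 1" --pt "0 0 0 0 0 0 1" --pt "0 0 0 0 0 0 1"

```text
clock: 5.7
tool_pos: [0.5753, -0.1765, 0.1053]
orientation: [0.0, 0.687, 0.727, 0.0]
contact_force: [1.1, -0.2, 1.3]
gripper_width: 0.0198
grasp_force: 15.0
```

Run:
```python
from h import *
w=np.load("fit.npy")[2]
s=observe();print(s["clock"],s["tool_pos"],s["contact_force"],s["gripper_width"],s["grasp_force"])
R=tool_R(np.degrees(w)-90)
c=np.array([.6729,-.1706,.126]);u=np.array([-np.sin(w),np.cos(w),0])  # rack +y
P=lambda t:c+.1*(np.cos(t)*u+[0,0,np.sin(t)])
T=np.linspace(-.197,1.571,13);D=[P(t)-P(T[0]) for t in T]
for a,b in((0,4),(4,8),(8,12)):
    plan(D[a],R,[(D[k],R) for k in range(a+1,b+1)]);print()
```

```text
5.7 [ 0.57525773 -0.1765382   0.10527124] [ 1.07165186 -0.17365223  1.32201873] 0.019814201992032997 14.996331632137299
[-0.0, -0.023, -0.183, 0.0, 0.0, 0.0]
[-0.0, -0.018, -0.367, 0.0, 0.0, 0.0]
[0.0, 0.013, -0.548, 0.0, 0.0, 0.0]
[-0.0, 0.071, -0.723, 0.0, 0.0, 0.0]

[0.0, 0.083, -0.164, 0.0, 0.0, 0.0]
[0.0, 0.189, -0.315, 0.0, 0.0, 0.0]
[0.0, 0.315, -0.448, 0.0, 0.0, 0.0]
[0.0, 0.46, -0.561, 0.0, 0.0, 0.0]

[-0.0, 0.16, -0.091, 0.0, 0.0, 0.0]
[-0.0, 0.332, -0.157, 0.0, 0.0, 0.0]
[-0.0, 0.511, -0.197, 0.0, 0.0, 0.0]
[-0.0, 0.695, -0.211, 0.0, 0.0, 0.0]
```

>>> play_rows --force 18 --pt "0 -0.02 -0.09 0 0 0 1" --pt "0 -0.023 -0.183 0 0 0 1" --pt "0 -0.022 -0.275 0 0 0 1" --pt "0 -0.018 -0.367 0 0 0 1" --pt "0 0 -0.458 0 0 0 1" --pt "0 0.013 -0.548 0 0 0 1" --pt "0 0.04 -0.635 0 0 0 1" --pt "0 0.071 -0.723 0 0 0 1" --pt "0 0.071 -0.723 0 0 0 1"

```text
clock: 6.6
tool_pos: [0.5807, -0.1763, 0.1638]
orientation: [0.0, 0.687, 0.727, -0.0]
contact_force: [1.7, -0.4, -1.2]
gripper_width: 0.0196
grasp_force: 18.0
```

>>> play_rows --pt "0 0.04 -0.084 0 0 0 1" --pt "0 0.083 -0.164 0 0 0 1" --pt "0 0.134 -0.242 0 0 0 1" --pt "0 0.189 -0.315 0 0 0 1" --pt "0 0.25 -0.385 0 0 0 1" --pt "0 0.315 -0.448 0 0 0 1" --pt "0 0.386 -0.508 0 0 0 1" --pt "0 0.46 -0.561 0 0 0 1" --pt "0 0.46 -0.561 0 0 0 1"

```text
clock: 7.5
tool_pos: [0.6152, -0.1748, 0.2128]
orientation: [-0.0, 0.687, 0.727, -0.002]
contact_force: [-11.4, -0.6, 9.7]
gripper_width: 0.0193
grasp_force: 18.0
```

>>> play_rows --pt "0 0.078 -0.048 0 0 0 1" --pt "0 0.16 -0.091 0 0 0 1" --pt "0 0.245 -0.127 0 0 0 1" --pt "0 0.332 -0.157 0 0 0 1" --pt "0 0.42 -0.18 0 0 0 1" --pt "0 0.511 -0.197 0 0 0 1" --pt "0 0.603 -0.208 0 0 0 1" --pt "0 0.695 -0.211 0 0 0 1" --pt "0 0.695 -0.211 0 0 0 1" --pt "0 0.695 -0.211 0 0 0 1"

```text
clock: 8.5
tool_pos: [0.674, -0.1719, 0.2284]
orientation: [0.003, 0.687, 0.727, 0.001]
contact_force: [-0.3, -2.6, 5.4]
gripper_width: 0.0194
grasp_force: 18.0
```

Run:
```python
from h import *
s=observe();print(s["clock"],s["tool_pos"],s["contact_force"],s["gripper_width"],s["grasp_force"])
a=capture("scene")
c=lambda p,x,y:cv2.resize(p["color"][y:y+160,x:x+200,::-1],None,fx=3,fy=3,interpolation=cv2.INTER_CUBIC)
cv2.imwrite("pics/v4.png",np.clip(c(a,140,90)*1.4,0,255).astype(np.uint8))
```

```text
8.5 [ 0.67399513 -0.17186669  0.22842762] [-0.32584363 -2.58507913  5.38467939] 0.01942915123638966 18.002016842365265
```

View pics/v4.png

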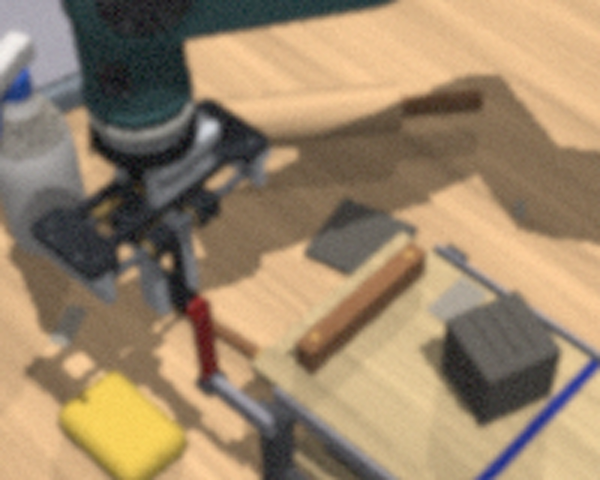

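The lever looks upright (bar at crop (205,340), nearly vertical) and nothing else has moved. I'll open the fingers, rise, and check the angle.

>>> play_rows --pt "0 0 0 0 0 0 0.6" --pt "0 0 0 0 0 0 0.6" --pt "0 0 0 0 0 0 0.6" --pt "0 0 0 0 0 0 0.6" --pt "0 0 -0.25 0 0 0 0.6" --pt "0 0 -0.6 0 0 0 0.6" --pt "0 0 -0.7 0 0 0 0.6" --pt "0 0 -0.7 0 0 0 0.6"

```text
clock: 9.35
tool_pos: [0.6735, -0.171, 0.2827]
orientation: [0.002, 0.687, 0.727, 0.001]
contact_force: [-0.1, -0.0, 0.8]
gripper_width: 0.0376
grasp_force: 0.0
```

Run:
```python
from h import *
s=observe();print(s["clock"],s["tool_pos"],s["contact_force"],s["gripper_width"])
a=capture("scene");b=capture("top");X,Y,w=np.load("fit.npy")[:3]
R=lambda x,y,z:np.array([X+np.cos(w)*x-np.sin(w)*y,Y+np.sin(w)*x+np.cos(w)*y,z])
h=cv2.cvtColor(a["color"],cv2.COLOR_RGB2HSV)
m=cv2.inRange(h,(0,150,40),(6,255,255))|cv2.inRange(h,(174,150,40),(180,255,255));m[:,:190]=0;m[:,235:]=0;m[:170]=0;m[225:]=0
ys,xs=np.where(m);pt=np.c_[xs,ys].astype(np.float32);l=cv2.fitLine(pt,cv2.DIST_L2,0,.01,.01).ravel();print(len(xs),l,xs.min(),xs.max(),ys.min(),ys.max())
for th in(1.4,1.5,1.571,1.65,1.75):
    p0,p1=[proj(a,R(-.05,-.133+d*np.cos(th),.126+d*np.sin(th))) for d in(.02,.085)];v=(p1-p0)/np.linalg.norm(p1-p0);print(th,p0,p1,v)
for q in("lever_grip","lever_pivot"): print(q,[(i["xy"],i["score"]) for i in spot_point(a,q)[:1]])
print(proj(a,R(-.084,-.133,.226)),proj(a,R(-.05,-.133,.126)))
# next moves: to batten
c=R(-.05,0,0)
```

```text
9.35 [ 0.67347464 -0.17104663  0.28269221] [-0.11151404 -0.03769981  0.75558211] 0.03758118243147685
101 [1.7420806e-01 9.8470885e-01 2.0720792e+02 2.0020792e+02] 202 210 189 215
1.4 [210.93525389 211.69381386] [212.03203282 193.8160522 ] [ 0.06123366 -0.99812346]
1.5 [210.36865287 212.12521829] [209.50908235 195.65926656] [-0.05213192 -0.99864021]
1.571 [209.96689459 212.46158869] [207.71017085 197.11634851] [-0.14549846 -0.98935848]
1.65 [209.52330516 212.86284739] [205.71611357 198.87179724] [-0.26256856 -0.96491334]
1.75 [208.97138268 213.40762278] [203.22632797 201.27808008] [-0.42805481 -0.90375277]
lever_grip [([233.4, 134.7], 0.53)]
lever_pivot [([210.4, 218.1], 0.91)]
[197.16857747 185.80943642] [210.61696806 216.88194969]
```

Lever angle is about 1.57 to 1.59, good. Next is the batten, with a 90° turn.

>>> play_rows --pt "0 -0.3 0 0 0 0 0.5" --pt "0.3 -1 0 0 0 0.1 0.5" --pt "0.9 -1 0 0 0 1 0.5" --pt "0.9 -1 0 0 0 1 0.5" --pt "0.9 -1 0 0 0 1 0.5" --pt "0.9 -1 0 0 0 1 0.5" --pt "0.9 -1 0 0 0 1 0.5" --pt "0.9 -1 0 0 0 1 0.5" --pt "0.9 -1 0 0 0 1 0.5" --pt "0.9 -1 0 0 0 1 0.5" --pt "0.9 -1 0 0 0 1 0.5" --pt "0.9 -1 0 0 0 1 0.5"

```text
clock: 10.75
tool_pos: [0.5883, -0.1035, 0.2789]
orientation: [-0.0, 1.0, 0.026, -0.001]
contact_force: [-0.4, 0.8, -0.1]
gripper_width: 0.0471
grasp_force: 0.0
```

Run:
```python
from h import *
s=observe();print(s["clock"],s["tool_pos"],s["orientation"],s["qpos"],s["gripper_width"])
a=capture("scene")
for q in("batten",): 
  r=spot_point(a,q)[:1]
  print(q,[(i["xy"],i["score"],atz(a,i["xy"],.149)) for i in r])
```

```text
10.75 [ 0.58828801 -0.10353703  0.2789342 ] [-3.68205922e-04  9.99650128e-01  2.64139117e-02 -1.33805400e-03] [-2.69068508e-01  1.92936079e-01  1.14117983e+00 -7.69947097e-05
  1.81025131e+00  1.24887564e+00] 0.047083679191186806
batten [([259.0, 192.9], 0.59, array([ 0.54138681, -0.0908467 ,  0.149     ]))]
```

>>> play_rows --pt "-0.65 -0.21 0 0 0 0 0.5" --pt "-0.65 -0.21 0 0 0 0 0.5" --pt "-0.65 -0.21 0.4 0 0 0 0.5" --pt "-0.65 -0.21 0.75 0 0 0 0.5" --pt "-0.65 -0.21 0.75 0 0 0 0.5" --pt "-0.65 -0.21 0.75 0 0 0 0.5"

```text
clock: 11.45
tool_pos: [0.5359, -0.0899, 0.2207]
orientation: [-0.0, 1.0, 0.029, -0.0]
contact_force: [0.8, -0.4, 0.1]
gripper_width: 0.0471
grasp_force: 0.0
```

Run:
```python
from h import *
s=observe();print(s["clock"],s["tool_pos"])
a=capture("scene");b=capture("top")
c=lambda p,x,y:cv2.resize(p["color"][y:y+130,x:x+130,::-1],None,fx=3,fy=3,interpolation=cv2.INTER_CUBIC)
cv2.imwrite("pics/v5.png",np.clip(np.hstack([c(a,200,110),c(b,200,130)])*1.4,0,255).astype(np.uint8))
```

```text
11.45 [ 0.53591753 -0.08985103  0.22074832]
```

View pics/v5.png

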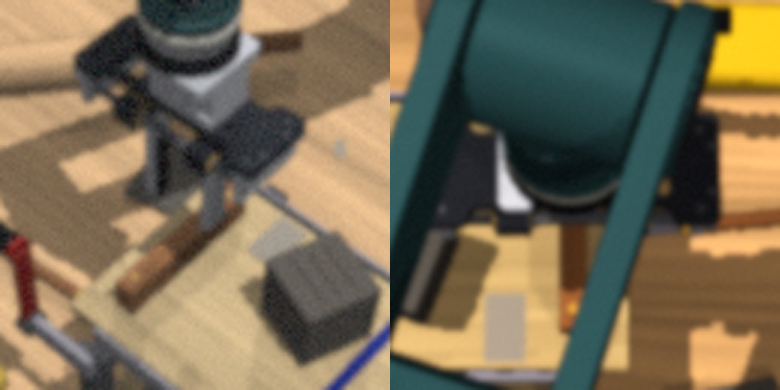

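The fingers straddle the batten line, at crop (160,190) and (213,225), with the batten below. I'll descend, close and watch the forces.

>>> play_rows --force 10 --pt "0 0 0.3 0 0 0 0.5" --pt "0 0 0.6 0 0 0 0.5" --pt "0 0 0.81 0 0 0 0.5" --pt "0 0 0.81 0 0 0 0.5" --pt "0 0 0.81 0 0 0 1" --pt "0 0 0.81 0 0 0 1" --pt "0 0 0.81 0 0 0 1" --pt "0 0 0.81 0 0 0 1" --pt "0 0 0.81 0 0 0 1" --pt "0 0 0.81 0 0 0 1"

```text
clock: 12.55
tool_pos: [0.5366, -0.0902, 0.1572]
orientation: [0.001, 1.0, 0.028, 0.001]
contact_force: [0.4, -0.3, 5.0]
gripper_width: 0.0201
grasp_force: 10.0
```

>>> play_rows --force 30 --pt "0 0 0 0 0 0 1" --pt "0 0 0 0 0 0 1" --pt "0 0 0 0 0 0 1"

```text
clock: 12.85
tool_pos: [0.5367, -0.0902, 0.1572]
orientation: [0.001, 1.0, 0.028, 0.001]
contact_force: [-0.3, -0.0, 5.9]
gripper_width: 0.0203
grasp_force: 30.0
```

>>> play_rows --pt "0 0.03 0 0 0 0 1" --pt "0 0.08 0 0 0 0 1" --pt "0 0.14 0 0 0 0 1" --pt "0 0.2 0 0 0 0 1" --pt "0 0.26 0 0 0 0 1" --pt "0 0.32 0 0 0 0 1" --pt "0 0.38 0 0 0 0 1" --pt "0 0.44 0 0 0 0 1" --pt "0 0.5 0 0 0 0 1" --pt "0 0.55 0 0 0 0 1" --pt "0 0.58 0 0 0 0 1" --pt "0 0.6 0 0 0 0 1"

```text
clock: 14.05
tool_pos: [0.5392, -0.1341, 0.1569]
orientation: [-0.004, 1.0, 0.03, 0.001]
contact_force: [-0.4, 9.3, 7.0]
gripper_width: 0.02
grasp_force: 30.0
```

Run:
```python
from h import *
s=observe();print(s["clock"],s["tool_pos"],s["contact_force"],s["torque"],s["orientation"])
a=capture("scene")
X,Y,w=np.load("fit.npy")[:3]
r=spot_point(a,"blue_line")[:1];print([(i["xy"],i["score"],(atz(a,i["xy"],.132)-[X,Y,0])[:2]@[np.cos(w),np.sin(w)]) for i in r])
```

```text
14.05 [ 0.53921985 -0.13409848  0.15692441] [-0.36251159  9.28560189  7.00781885] [ 1.51979381  0.05446298 -0.06217362] [-3.51026968e-03  9.99551509e-01  2.97259248e-02  9.09545513e-04]
[([301.2, 225.0], 0.78, np.float64(0.14019345121662297))]
```

>>> play_rows --pt "0 0 -0.008 0 0 0 1" --pt "0 0.05 -0.008 0 0 0 1" --pt "0 0.11 -0.008 0 0 0 1" --pt "0 0.17 -0.008 0 0 0 1" --pt "0 0.24 -0.008 0 0 0 1" --pt "0 0.31 -0.008 0 0 0 1" --pt "0 0.38 -0.008 0 0 0 1" --pt "0 0.45 -0.008 0 0 0 1" --pt "0 0.52 -0.008 0 0 0 1" --pt "0 0.58 -0.008 0 0 0 1" --pt "0 0.63 -0.008 0 0 0 1" --pt "0 0.65 -0.008 0 0 0 1"

```text
clock: 15.35
tool_pos: [0.5417, -0.1862, 0.1563]
orientation: [-0.004, 1.0, 0.029, -0.0]
contact_force: [0.2, 7.6, 2.9]
gripper_width: 0.0194
grasp_force: 30.0
```

>>> play_rows --pt "0 0.03 0 0 0 0 1" --pt "0 0.08 0 0 0 0 1" --pt "0 0.14 0 0 0 0 1" --pt "0 0.21 0 0 0 0 1" --pt "0 0.28 0 0 0 0 1" --pt "0 0.35 0 0 0 0 1" --pt "0 0.42 0 0 0 0 1" --pt "0 0.48 0 0 0 0 1" --pt "0 0.54 0 0 0 0 1" --pt "0 0.58 0 0 0 0 1" --pt "0 0.6 0 0 0 0 1" --pt "0 0.6 0 0 0 0 1"

```text
clock: 16.55
tool_pos: [0.5441, -0.2343, 0.1554]
orientation: [-0.004, 1.0, 0.029, -0.001]
contact_force: [-0.4, 6.6, 2.2]
gripper_width: 0.0195
grasp_force: 30.0
```

>>> play_rows --pt "0 0.04 0 0 0 0 1" --pt "0 0.1 0 0 0 0 1" --pt "0 0.17 0 0 0 0 1" --pt "0 0.24 0 0 0 0 1" --pt "0 0.29 0 0 0 0 1" --pt "0 0.32 0 0 0 0 1" --pt "0 0.33 0 0 0 0 1" --pt "0 0.33 0 0 0 0 1"

```text
clock: 17.35
tool_pos: [0.5454, -0.2608, 0.1549]
orientation: [-0.004, 1.0, 0.029, -0.001]
contact_force: [0.2, 4.9, 0.8]
gripper_width: 0.0198
grasp_force: 30.0
```

Run:
```python
from h import *
s=observe();print(s["clock"],s["tool_pos"],s["contact_force"],s["torque"],s["orientation"])
a=capture("scene");X,Y,w=np.load("fit.npy")[:3];save(a,"s6full")
h=cv2.cvtColor(a["color"],cv2.COLOR_RGB2HSV);m=cv2.inRange(h,(112,120,40),(125,255,255));m[:,:215]=0;m[:150]=0;m[:,350:]=0
ys,xs=np.where(m);W=np.array([atz(a,p,.132) for p in zip(xs,ys)])
d=(W[:,:2]-[X,Y]);e=np.c_[d@[np.cos(w),np.sin(w)],d@[-np.sin(w),np.cos(w)]]
print(len(e),e.mean(0),e.min(0),e.max(0),np.polyfit(e[:,1],e[:,0],1))
c=cv2.resize(a["color"][130:290,200:330,::-1],None,fx=3.7,fy=3.7,interpolation=cv2.INTER_CUBIC)
cv2.imwrite("pics/v6.png",np.clip(c*1.4,0,255).astype(np.uint8))
for p in((0,-.104,.136),(0,.104,.136)):print((proj(a,[X+np.cos(w)*p[0]-np.sin(w)*p[1],Y+np.sin(w)*p[0]+np.cos(w)*p[1],p[2]])-[200,130])*3.7)
```

```text
17.35 [ 0.54538808 -0.26075183  0.15487766] [0.24920492 4.90475442 0.79445196] [ 1.56936501 -0.03693309  0.03001126] [-0.003864    0.99956366  0.02926064 -0.00117265]
117 [ 0.01282555 -0.00662542] [ 0.01009053 -0.09627252] [0.01547767 0.09607907] [0.0014816  0.01283536]
[120.20966275 327.38434126]
[312.84622049 152.37878611]
```

View pics/v6.png

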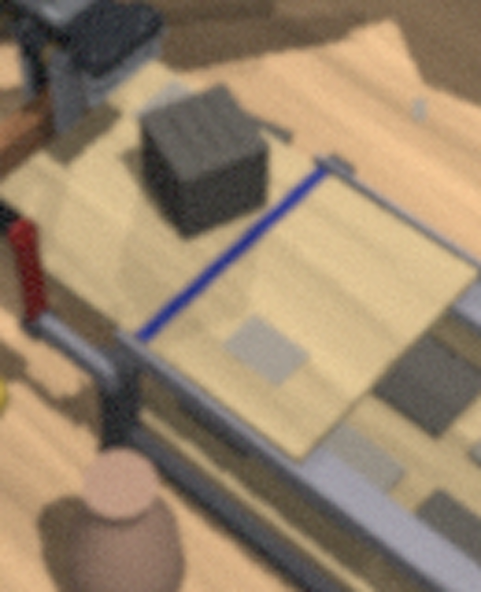

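The blue line is about 12 mm inside the front edge, and the batten has sagged about 2 mm. I'll pull the last 12 mm and raise it slightly.

>>> play_rows --pt "0 0.02 -0.006 0 0 0 1" --pt "0 0.05 -0.012 0 0 0 1" --pt "0 0.09 -0.018 0 0 0 1" --pt "0 0.12 -0.022 0 0 0 1" --pt "0 0.14 -0.026 0 0 0 1" --pt "0 0.15 -0.028 0 0 0 1" --pt "0 0.15 -0.028 0 0 0 1" --pt "0 0.15 -0.028 0 0 0 1" --pt "0 0.15 -0.028 0 0 0 1"

```text
clock: 18.3
tool_pos: [0.5462, -0.2767, 0.1583]
orientation: [0.001, 1.0, 0.028, -0.0]
contact_force: [-0.6, -0.6, -7.0]
gripper_width: 0.0197
grasp_force: 30.0
```

```bash
cat > chk.py <<'E'
from h import *
s=observe();print(s["clock"],s["tool_pos"],s["contact_force"],s["torque"],s["orientation"])
a=capture("scene");X,Y,w=np.load("fit.npy")[:3];save(a,"s7full")
h=cv2.cvtColor(a["color"],cv2.COLOR_RGB2HSV);m=cv2.inRange(h,(112,120,40),(125,255,255));m[:,:215]=0;m[:150]=0;m[:,350:]=0
ys,xs=np.where(m);W=np.array([atz(a,p,.132) for p in zip(xs,ys)])
d=(W[:,:2]-[X,Y]);e=np.c_[d@[np.cos(w),np.sin(w)],d@[-np.sin(w),np.cos(w)]]
print(len(e),e.mean(0),e.min(0),e.max(0))
c=cv2.resize(a["color"][100:270,170:330,::-1],None,fx=3.5,fy=3.5,interpolation=cv2.INTER_CUBIC)
cv2.imwrite("pics/v7.png",np.clip(c*1.4,0,255).astype(np.uint8))
E
python3 chk.py
```

```text
18.3 [ 0.54623337 -0.2766629   0.15834717] [-0.55528443 -0.58973641 -6.98683691] [-0.44173392 -0.11796099  0.06475394] [ 6.48589137e-04  9.99598478e-01  2.83244471e-02 -4.32988250e-04]
112 [-0.00376656 -0.00636315] [-0.00636166 -0.09580392] [-0.00102717  0.09247953]
```

View pics/v7.png

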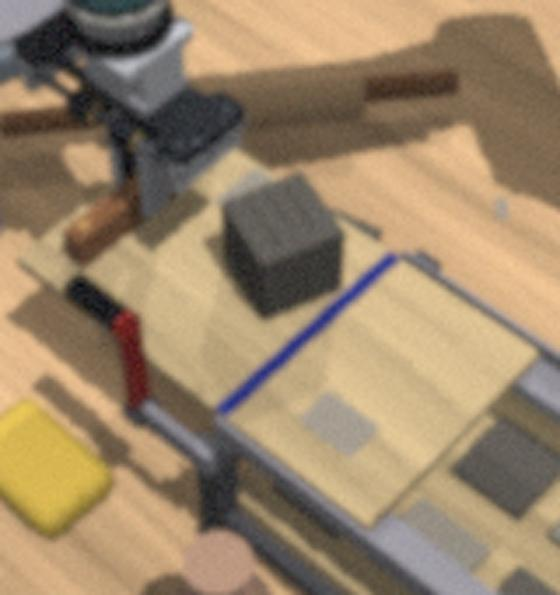

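Blue line is about 3.5 mm beyond the edge, and the board is level but nearly lifted. I'll move it back 3 mm, then ease it down.

>>> play_rows --pt "0 -0.02 0 0 0 0 1" --pt "0 -0.04 0 0 0 0 1" --pt "0 -0.04 0 0 0 0 1" --pt "0 -0.04 0.005 0 0 0 1" --pt "0 -0.04 0.01 0 0 0 1" --pt "0 -0.04 0.01 0 0 0 1" --pt "0 -0.04 0.01 0 0 0 1" --pt "0 -0.04 0.01 0 0 0 1" --pt "0 -0.04 0.01 0 0 0 1"

```text
clock: 19.25
tool_pos: [0.5465, -0.2729, 0.1581]
orientation: [0.0, 1.0, 0.028, 0.0]
contact_force: [1.3, -0.8, -7.5]
gripper_width: 0.0199
grasp_force: 30.0
```

```bash
python3 chk.py
```

```text
19.25 [ 0.54645215 -0.27286481  0.15805939] [ 1.2725474  -0.80101468 -7.54125935] [-0.67238105 -0.12728481  0.05727768] [1.31783790e-04 9.99594203e-01 2.84850121e-02 1.30224568e-04]
114 [ 0.00013679 -0.00968846] [-0.00274688 -0.09634325] [0.00293056 0.09155455]
```

>>> play_rows --pt "0 0 0.006 0 0 0 1" --pt "0 0 0.01 0 0 0 1" --pt "0 0 0.01 0 0 0 1" --pt "0 0 0.01 0 0 0 1" --pt "0 0 0.01 0 0 0 1" --pt "0 0 0.01 0 0 0 1" --pt "0 0 0.01 0 0 0 1" --pt "0 0 0.01 0 0 0 1"

```text
clock: 20.1
tool_pos: [0.5465, -0.2728, 0.1572]
orientation: [0.0, 1.0, 0.029, 0.0]
contact_force: [1.3, -2.6, -4.9]
gripper_width: 0.02
grasp_force: 30.0
```

```bash
python3 chk.py
```

```text
20.1 [ 0.54646528 -0.27282461  0.15723644] [ 1.32556303 -2.64836687 -4.87968116] [-0.50180587 -0.14071865  0.0214194 ] [9.64310893e-05 9.99593539e-01 2.85084386e-02 1.30589752e-04]
107 [ 0.00025747 -0.00928709] [-0.00255368 -0.09634325] [0.00312089 0.09155455]
```

The board is level at its original height, the line is within 1 mm of the edge, and the load is shared with the rack.

```bash
python3 -c "
from cell import *
print(hand_in())"
```

```text
the job is handed in; nothing more can be done
None
```

The job is handed in: the lever stands upright, and the arm is holding the board level with the blue line within about 1 mm of the rack's front edge (by camera) and the clay box untouched on it, after about 20 of the 54 s.

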